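# Close the tumbler bay on the yard cart

### The job

Get the cart ready to be wheeled: with closed fingertips, push the blue sliding stop from behind along its rails towards the two glass tumblers until it clicks into its notch at the red marks, then take the hand away. Only push it: do not pinch it or touch its black front pad, do not force it past the notch, and leave the tumblers, the mortar and the scoop where they are.

Things in the scene. Friction and masses are not known exactly. Their poses are not given: they have to be found in the camera images.
- bay: Fixed white tray; origin: centre of its underside, on the work surface. Its y axis is the slide direction, from the open end (-y) to the tumblers and end wall (y 207 to 215 mm, 67 mm high). Bed 150 (x) by 430 (y) by 12 mm; steel side rails at x = +-66 mm, 10 mm wide, tops 28 mm up. Red marks at y = 40 mm show the notch: the stop's yellow end pointers line up with them. Place and yaw vary.
- stop (a joint): Travel (m) of the blue stop along the bay's +y; its centre plane is at bay y = -0.130 + value. Starts at 0 to 0.06; notch at 0.170; travel ends past it, at 0.200. Upright plate 118 mm wide (bay x), 16 mm thick (bay y), 17 to 87 mm above the work surface, with ears over the rails to 83 mm each side (40 to 54 mm up). Friction about 2 N; it stays where left.
- push_face (a point): Centre of the stop's back face (grey panel 90 by 40 mm) where a fingertip pushes; it looks to the bay's -y. The point is 65 mm above the work surface, 8 mm behind the stop's centre plane, 22 mm below the stop's top. The space behind is free but for the tray's bed and rails.
- notch (a point): Where point push_face comes to lie when the stop sits in its notch (bay x 0, y 32 mm, 65 mm above the work surface).
- pin (a point): Top of the spring pin (yellow cap) on the stop's -x ear, 67 mm up. It rides over two humps on the rail: from travel 0.154 the push rises to about 8 N, crest at 0.162, then it dips and the stop snaps forward by itself to rest at 0.170 +-0.002. The hump beyond is stiffer, about 17 N to pass, crest at 0.180; pressed on it with less, the stop springs back when let go.
- front_pad (a point): Black rubber pad on the front (+y, tumbler) side of the stop, 112 mm wide, 4 mm thick, 25 to 85 mm above the work surface; not to be touched by the hand. The point is the middle of its front surface, 12 mm in front of the stop's centre plane and 55 mm above the work surface.
- tumbler1: Glass tumbler, 60 mm across, 68 mm tall, standing upright on the tray's bed nearest the stop, about 100 mm along the bay's +y. Origin: centre of its underside. To be left alone.
- tumbler2: The same, the one next to the end wall, about 167 mm along the bay's +y.
- mortar: Dark wooden mortar, 100 mm across and 85 mm tall, with the hardwood pestle leaning in it (up to 145 mm high), 145 to 195 mm from the bay's centre line on its +x side. Origin: centre of its underside. To be left alone.
- scoop: Grey plastic coffee scoop, cup 48 mm across and 30 mm tall, with a handle 85 mm long along its own +y. Lies 130 to 165 mm from the bay's centre line on its -x side. Origin: centre of the cup's underside. To be left alone.

How it is judged:
By the outcome, as a careful person would: the job done as asked, in the order asked, and still so for the second after the job is handed in, with the robot touching nothing.
It also fails if it takes over 45 s, if anything falls off the work surface, if the arm or the gripper's body presses on something with over 40 N, if the wrist force passes 120 N, or if a joint passes its speed limit or range.

### The arm

A 6-joint arm with a two-finger parallel gripper is mounted at the origin on the work surface. World frame = base frame: x ahead of the robot, y to its left, z up, the work surface at z = 0. Lengths are in mm, angles in degrees, forces in N, time in s.
With the tool pointing down it reaches from about 300 to 850 mm from the base axis. Payload 4.2 kg.
Tool frame: the origin (TCP) lies at the very end of the fingers, on their centre line; the grasp point (between the pads) lies 19 mm behind it; x points along the fingers, y is the direction in which the jaws open and shut, and the axes are right-handed (so a half turn about x gives the same grasp; the last joint's range is limited). The gripper opens to 91 mm and grips with 3 to 60 N. Pads are 32 mm wide; open, the fingers measure 118 mm over their backs; the gripper's body (76 mm by 178 mm) begins 60 mm behind the grasp point.
Start: joints at [-1.146, 18.312, 89.639, -0, 72.044, -1.146], TCP at [575.016, 0, 213.976] pointing down, gripper open.
Joint ranges: [-177.97, 177.97], [-48.28, 115.42], [12.27, 149.76], [-77.06, 257.06], [2.81, 150.46], [-146.56, 146.56]. Speed limits (degrees/s): [147.25, 147.25, 180, 180, 180, 180].

### API

Orientations are given as [roll, pitch, yaw] about the fixed x, y, z axes, in that order (R = Rz(yaw) Ry(pitch) Rx(roll)).
In Python, from workcell import sensors, grab_frame, job_done, finder gives the robot as it stands.
- The arm moves only by the tool play_rows, never from a script. Its argument "motion" is a list of rows, each a list of 5 numbers: the shift along the world's x, y, z in m, then the turn about the world's z in rad, then the opening, from 0 (shut) to 1 (fully open). In form: [[tx, ty, tz, roll, fingers], ...]. A call has exactly 8 rows; each row is the pose to reach, as a shift and turn from the pose commanded when the call began; what a row does not reach only later rows make up. A row lasts 1/12 s, in which the tool goes at most 41.7 mm and 7.16 degrees, less where a joint would pass 70% of its speed; a pose out of reach is approached as far as the arm can. A call with a gripper value outside its range is refused whole. The fingers move at their own pace and stop on an object; "squeeze" is the grip in N (left out, the last holds). Time passes only in rows, so rows that repeat a pose let the fingers close, or fill a call up. It gives the time, the measured TCP pose, the force and the opening at its end, in the units of the state.
- sensors.state(): the state, without advancing time (a new reading comes with each control period).
- grab_frame(name): name is "scene" or "side" or "wrist"; returns a dict with "img" (400x640x3 uint8, blue, green, red), "fx", "fy", "cx", "cy" (pixels), "rvec" (rotation vector, rad) and "tvec" (3), from world to camera coordinates, as OpenCV has them; the wrist camera has in their place "tool_from_camera" (4x4, takes a point from camera to tool coordinates, whose origin is the TCP and whose axes are the tool frame's). Camera axes: x right, y down, z forward; pixel columns grow to the right and rows downward; lengths in mm; the calibration is good to about 2 mm. A picture is of the moment at which its call begins: read the wrist's pose just before it. There is no depth.
- job_done(): hands the job in, once; it reports no verdict.
Trained networks look in a picture, given as the dict that the camera call returned (one of the last four; its "shot" number tells which), for a name from the list of things; names that differ only in an ending like _2 or _b are one class to them, and where a whole thing is asked for, a point or a joint stands for the part that bears it (a point fixed in the world has none). Each returns a list of dicts, best first, with "conf" (0 to 1); they miss things now and then, are a little off and sometimes report something else, mostly with a low value. They report only what shows in the picture. A call takes as long as a camera call.
- finder.spot_in(picture, label): "point" ([column, row] in pixels, amid what is visible of it).
- finder.spot_point(picture, label): "point" ([column, row] in pixels: a listed point, or the origin of a listed thing).
The state is a dict: "time_s": time; "qpos": joint angles; "qvel": joint speeds; "effort": joint torques, N m; "ee_pos": TCP position; "ee_rot": TCP orientation; "force": force on the tool from outside, world axes, zero at the start; "torque": the same for the moment, N m; "gripper_width": finger opening in mm.
Only numpy, scipy, OpenCV 4.12 (cv2) and the standard library are available. Lean on these libraries where they do the work, as an engineer would, in place of code of your own. Each camera call takes 0.05 s, during which the arm holds its last target.

## Working session

There is one attempt and no reset: what is moved stays moved. The work goes in short steps, Python scripts to look and compute and a tool call to move; the robot and the scene stay as the last step left them, time stands still between calls to the robot, and variables do not carry over. Pictures are saved under pics/ and viewed, and the job is handed in when it is done.

Besides the shell and the picture viewer there is one more tool, called after ">>>" in YAML: its name, and indented under it one key for each argument. play_rows: Moves the arm, as the interface text tells. Its arguments: {"type":"object","properties":{"motion":{"type":"array","items":{"type":"array","items":{"type":"number"}}},"squeeze":{"type":"number"}},"required":["motion"]}

```bash
mkdir -p pics; ls
cat > h.py <<'E'
import numpy as np, cv2
from workcell import sensors, grab_frame, job_done, finder
def ray(f,p):
    K=np.array([[f['fx'],0,f['cx']],[0,f['fy'],f['cy']],[0,0,1]]);R=cv2.Rodrigues(np.array(f['rvec'],float))[0]
    t=np.array(f['tvec'],float).ravel()
    d=R.T@np.linalg.inv(K)@np.array([p[0],p[1],1.]);return -R.T@t,d
def atz(f,p,z):
    o,d=ray(f,p);return o+d*(z-o[2])/d[2]
def proj(f,P):
    K=np.array([[f['fx'],0,f['cx']],[0,f['fy'],f['cy']],[0,0,1]])
    return cv2.projectPoints(np.array(P,float).reshape(-1,3),np.array(f['rvec'],float),np.array(f['tvec'],float),K,None)[0].reshape(-1,2)
E
python3 - <<'E'
from h import *
Z=dict(bay=0,push_face=65,notch=65,pin=67,front_pad=55,tumbler1=12,tumbler2=12,mortar=0,scoop=0)
for n in('scene','side'):
    f=grab_frame(n);cv2.imwrite(f'pics/{n}0.png',f['img'])
    print(n,ray(f,(320,200))[0].round())
    for l in Z:
        for r in finder.spot_point(f,l)[:2]: print(l,np.round(r['point'],1),round(r['conf'],2),atz(f,r['point'],Z[l]).round(1))
print(sensors.state())
E
```

```text
pics
scene [1066. -115.  832.]
bay [282.4 221.1] 0.9 [541.9 -11.6   0. ]
push_face [285.  218.5] 0.74 [579.  -13.5  65. ]
push_face [219.5 226.2] 0.68 [ 555.5 -131.6   65. ]
notch [292.7 195.4] 0.71 [533.6  15.7  65. ]
pin [208.9 194.3] 0.75 [ 479.8 -134.9   67. ]
front_pad [233.5 226.9] 0.93 [ 558.9 -107.7   55. ]
tumbler1 [330.6 202.7] 0.8 [539.3  91.6  12. ]
tumbler1 [350.7 182.2] 0.7 [504.3 148.7  12. ]
tumbler2 [330.6 202.7] 0.8 [539.3  91.6  12. ]
tumbler2 [350.7 182.2] 0.7 [504.3 148.7  12. ]
mortar [305.7 290.2] 0.66 [699.2 -14.5   0. ]
scoop [241.3 180.3] 0.66 [415.1 -64.3   0. ]
side [ 224. -344.  568.]
bay [316.  263.2] 0.86 [536.9 -16.    0. ]
push_face [375.7 275.9] 0.69 [ 553.7 -132.2   65. ]
push_face [301.2 227.9] 0.23 [533.3  19.8  65. ]
notch [301.5 226.5] 0.55 [535.8  22.   65. ]
pin [346.8 298.9] 0.97 [ 489.8 -132.9   67. ]
front_pad [364.9 272.6] 0.88 [ 552.2 -112.5   55. ]
tumbler1 [248.7 215.5] 0.91 [510.3 150.4  12. ]
tumbler1 [277.1 229.8] 0.86 [528.4  84.1  12. ]
tumbler2 [248.7 215.5] 0.91 [510.3 150.4  12. ]
tumbler2 [277.1 229.8] 0.86 [528.4  84.1  12. ]
mortar [378.1 221.5] 0.89 [699.4 -19.4   0. ]
scoop [275.6 324.1] 0.84 [409.1 -63.7  -0. ]
{'time_s': 1.0, 'qpos': array([-1.14679836e+00,  1.83094111e+01,  8.96406787e+01, -1.64328007e-04,
        7.20433348e+01, -1.14684394e+00]), 'qvel': array([ 0.01011225,  0.04905522,  0.10169767,  0.0589068 ,  0.12742924,
       -0.06097533]), 'effort': array([ 1.04890037e-04, -4.12351906e+01, -2.32235330e+01,  7.30076130e-02,
        3.75756773e-02,  2.57257096e-07]), 'ee_pos': array([ 5.75002855e+02, -9.06553111e-03,  2.13989502e+02]), 'ee_rot': array([87.49120401, 89.99342278, -2.50869976]), 'force': array([-0.72564107, -0.11223774, -0.32944438]), 'torque': array([-0.02579899,  0.03196528,  0.02895513]), 'gripper_width': 90.73425948726651}
```

View pics/scene0.png

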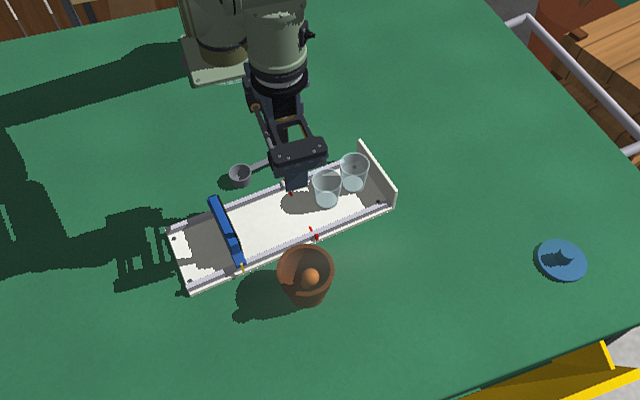

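View pics/side0.png

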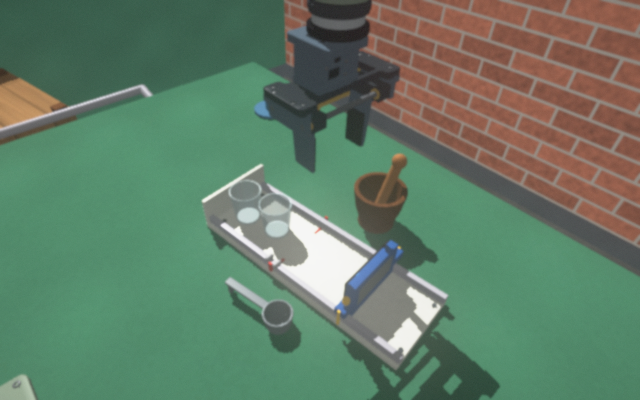

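The tray runs along about world +y. In the scene view the blue stop is at (228,230), the tumblers at (328,190) and (354,172), and the mortar at (305,280). Next I'll enlarge both views to get an accurate tray axis.

Run:
```python
import cv2
a=cv2.imread('pics/scene0.png')[130:310,155:415];cv2.imwrite('pics/sc_z.png',cv2.resize(a,None,fx=3,fy=3,interpolation=cv2.INTER_CUBIC))
a=cv2.imread('pics/side0.png')[160:380,195:455];cv2.imwrite('pics/si_z.png',cv2.resize(a,None,fx=2.7,fy=2.7,interpolation=cv2.INTER_CUBIC))
```

```text
(no output)
```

View pics/sc_z.png

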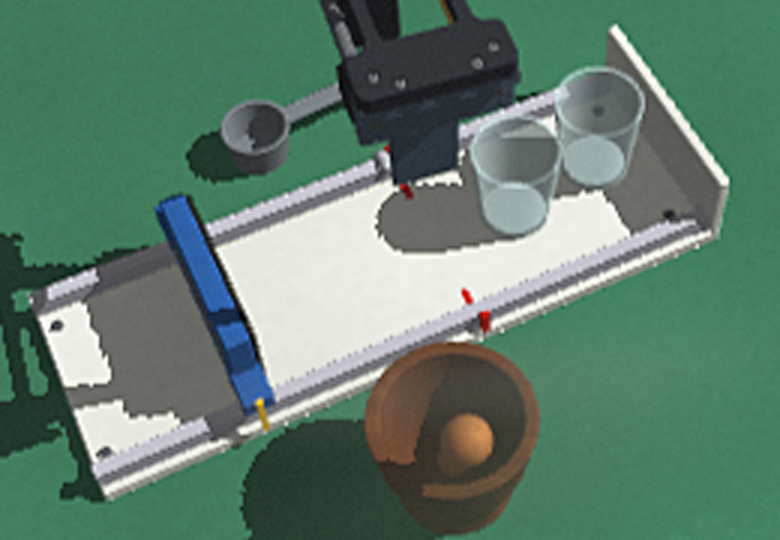

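View pics/si_z.png

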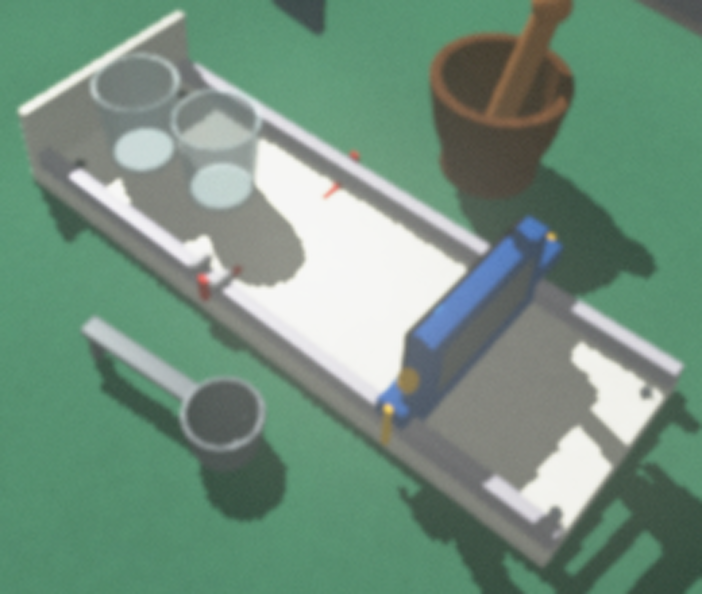

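```bash
cat > fit.py <<'E'
from h import *
from scipy.optimize import least_squares
fs={n:grab_frame(n) for n in('scene','side')}
z=lambda n,p:(np.array(p)/3+[155,130]) if n=='scene' else np.array(p)/2.7+[195,160]
C=[('scene',(727,183),(75,215,67)),('scene',(613,27),(-75,215,67)),('scene',(108,499),(75,-215,0)),('scene',(103,487),(75,-215,12)),('scene',(718,238),(75,215,0)),
('side',(20,110),(-75,215,67)),('side',(183,12),(75,215,67)),('side',(545,567),(-75,-215,0)),('side',(548,545),(-75,-215,12)),('side',(683,372),(71,-215,28)),
('side',(32,178),(-75,215,0))]
def T(q,P):
    c,s=np.cos(q[2]),np.sin(q[2]);P=np.asarray(P,float);return np.array([q[0]*1000+c*P[0]-s*P[1],q[1]*1000+s*P[0]+c*P[1],P[2]])
def res(q): return np.concatenate([proj(fs[n],T(q,P))[0]-z(n,p) for n,p,P in C])
r=least_squares(res,[.54,-.014,.2],loss='soft_l1');q=r.x
print(q[:2]*1000,np.degrees(q[2]));print(res(q).reshape(-1,2).round(1))
c,s=np.cos(q[2]),np.sin(q[2])
def inv(p): d=np.asarray(p)[:2]-q[:2]*1000;return np.array([c*d[0]+s*d[1],-s*d[0]+c*d[1]]).round(1)
Z=dict(push_face=65,pin=67,front_pad=55,tumbler1=12,mortar=0,scoop=0)
for n in fs:
    for l in Z:
        for rr in finder.spot_point(fs[n],l)[:2]: print(n,l,round(rr['conf'],2),inv(atz(fs[n],rr['point'],Z[l])))
# travel from stop pointers/ top edges
for n,p,zz in (('scene',(160,205),87),('scene',(262,402),54),('side',(388,410),54),('side',(552,237),54)): print(n,p,inv(atz(fs[n],z(n,p),zz)))
for v in (0,.03,.05):
    print(v,T(q,(0,-138+v*1000,65)).round(1))
print('tg',T(q,(0,32,65)).round(1))
E
python3 fit.py
```

```text
[541.71374175 -12.96241502] 7.11786746478026
[[ 0.6 -0.9]
 [ 0.6 -1.3]
 [-1.1  0.7]
 [-0.9  1.9]
 [-0.7  0.2]
 [-1.  -1. ]
 [-1.3 -1.7]
 [-0.4  0.1]
 [-0.2  4.4]
 [ 0.9 -3.5]
 [ 0.5 -0.6]]
scene push_face 0.63 [   3.6 -118.4]
scene pin 0.79 [ -72.8 -110.6]
scene front_pad 0.77 [  4.7 -98.8]
scene tumbler1 0.7 [-10.8 162.4]
scene tumbler1 0.45 [ 4.5 -1. ]
scene mortar 0.68 [160.4 -22.1]
scene scoop 0.85 [-131.7  -36.5]
side push_face 0.87 [  -3.5 -121.9]
side pin 0.82 [ -68.9 -115. ]
side front_pad 0.94 [  -5.4 -100.6]
side tumbler1 0.71 [-14.7 160.7]
side tumbler1 0.58 [ -4.2 103.4]
side mortar 0.66 [155.  -20.2]
side scoop 0.91 [-136.8  -40.3]
side scoop 0.43 [-33.2 -93.5]
scene (160, 205) [ -53.  -118.7]
scene (262, 402) [  84.  -109.3]
side (388, 410) [ -84.1 -112.6]
side (552, 237) [  79.6 -112.8]
0 [ 558.8 -149.9   65. ]
0.03 [ 555.1 -120.1   65. ]
0.05 [ 552.6 -100.3   65. ]
tg [537.7  18.8  65. ]
```

Bay is at (542, -13) with yaw 7.1°, and stop travel is about 0.018. The tool's y axis lies along world x, so turning it +0.124 rad puts both closed fingers side by side across the push face.

>>> play_rows:
  motion:
    - [-0.002,-0.03,0,0.02,0]
    - [-0.004,-0.06,0,0.04,0]
    - [-0.006,-0.09,0,0.06,0]
    - [-0.008,-0.12,0,0.08,0]
    - [-0.01,-0.15,0,0.1,0]
    - [-0.012,-0.182,0,0.124,0]
    - [-0.012,-0.182,0,0.124,0]
    - [-0.012,-0.182,0,0.124,0]
  squeeze: 20

```text
time_s: 2.37
ee_pos: [562.8, -183.3, 213.8]
ee_rot: [-179.1, 90.0, 97.8]
force: [0.3, 1.1, -0.9]
gripper_width: 40.9
```

>>> play_rows:
  motion:
    - [0,0,-0.02,0,0]
    - [0,0,-0.05,0,0]
    - [0,0,-0.08,0,0]
    - [0,0,-0.11,0,0]
    - [0,0,-0.14,0,0]
    - [0,0,-0.155,0,0]
    - [0,0,-0.16,0,0]
    - [0,0,-0.16,0,0]

```text
time_s: 3.03
ee_pos: [562.5, -180.6, 52.8]
ee_rot: [-123.5, 89.8, 153.6]
force: [0.1, 0.1, 1.2]
gripper_width: 0.6
```

Run:
```python
from h import *
s=sensors.state();print(s['ee_pos'],s['force'],s['gripper_width'])
for n in('scene','side'):
    f=grab_frame(n);x0,y0=(155,130) if n=='scene' else (195,160)
    cv2.imwrite(f'pics/{n}1.png',cv2.resize(f['img'][y0-20:y0+180,x0:x0+260],None,fx=2.7,fy=2.7,interpolation=cv2.INTER_CUBIC))
```

```text
[ 562.45724952 -180.61498215   52.84014852] [0.08328377 0.09649813 1.19891824] 0.5768800713253621
```

View pics/scene1.png

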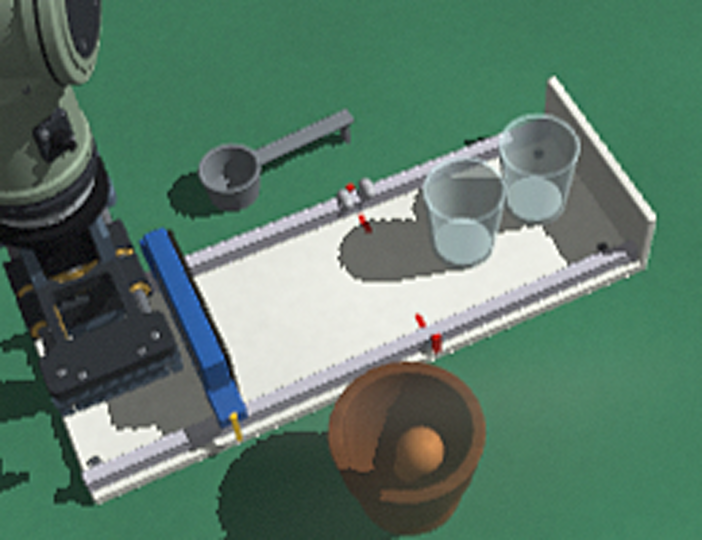

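View pics/side1.png

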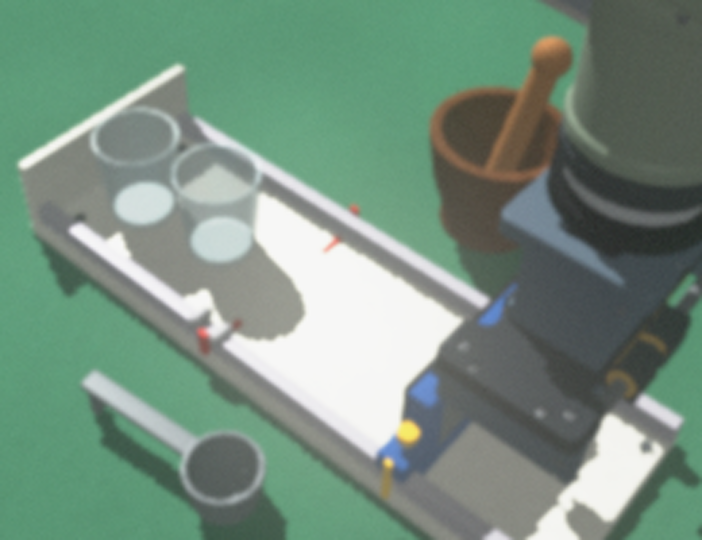

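Both views show the closed fingers behind the stop, clear of it, and the stop unmoved with its pointer at (237,430) in the scene crop. I want the pestle's clearance from the gripper body before pushing.

Run:
```python
from h import *
a=grab_frame('scene');b=grab_frame('side')
pa=np.array((466,440))/3+[155,130]; pb=np.array((550,8))/2.7+[195,160]
q=np.array([541.7,-13]);t=np.radians(7.12);c,s=np.cos(t),np.sin(t)
for z in(110,125,140):
  for f,p in((a,pa),(b,pb)):
    w=atz(f,p,z);d=w[:2]-q;print(z,w.round(),np.round([c*d[0]+s*d[1],-s*d[0]+c*d[1]],1))
def inv(w): d=w[:2]-q;return c*d[0]+s*d[1],-s*d[0]+c*d[1]
w=sensors.state()['ee_pos'];print('tcp bay',inv(w))
```

```text
110 [728. -13. 110.] [184.6 -23.4]
110 [753.  -5. 110.] [210.5 -18.4]
125 [735. -15. 125.] [191.3 -26.4]
125 [736. -16. 125.] [192.  -27.3]
140 [742. -18. 140.] [198.1 -29.3]
140 [718. -27. 140.] [173.4 -36.1]
tcp bay (np.float64(1.4288079596079655), np.float64(-170.54025548234253))
```

Pestle is at bay x≈191, well clear. Advancing along (-0.124, 0.992) to make contact.

>>> play_rows:
  motion:
    - [-0.001,0.008,0,0,0]
    - [-0.002,0.016,0,0,0]
    - [-0.003,0.023,0,0,0]
    - [-0.0036,0.029,0,0,0]
    - [-0.0042,0.034,0,0,0]
    - [-0.0048,0.039,0,0,0]
    - [-0.0055,0.044,0,0,0]
    - [-0.0061,0.049,0,0,0]

```text
time_s: 3.9
ee_pos: [557.0, -132.8, 54.2]
ee_rot: [33.8, 90.0, -49.0]
force: [-1.0, -2.7, 1.7]
gripper_width: 0.5
```

>>> play_rows:
  motion:
    - [-0.001,0.008,0,0,0]
    - [-0.0022,0.018,0,0,0]
    - [-0.0035,0.028,0,0,0]
    - [-0.0047,0.038,0,0,0]
    - [-0.006,0.048,0,0,0]
    - [-0.0072,0.058,0,0,0]
    - [-0.0082,0.066,0,0,0]
    - [-0.0088,0.071,0,0,0]

```text
time_s: 4.57
ee_pos: [548.0, -60.6, 54.0]
ee_rot: [152.1, 90.0, 69.3]
force: [-0.9, -2.2, 1.4]
gripper_width: 0.5
```

```bash
cat > look.py <<'E'
import sys
from h import *
q=np.array([541.7,-13]);t=np.radians(7.12);c,s=np.cos(t),np.sin(t)
def inv(w): d=np.asarray(w)[:2]-q;return np.round([c*d[0]+s*d[1],-s*d[0]+c*d[1]],1)
k=sys.argv[1];st=sensors.state();print('tcp',inv(st['ee_pos']),st['ee_pos'].round(1),'F',st['force'].round(1),st['time_s'])
for n in('scene','side'):
    f=grab_frame(n);x0,y0=(155,130) if n=='scene' else (195,160)
    cv2.imwrite(f'pics/{n}{k}.png',cv2.resize(f['img'][y0-20:y0+180,x0:x0+260],None,fx=2.7,fy=2.7,interpolation=cv2.INTER_CUBIC))
    for l,z in(('pin',67),('push_face',65),('front_pad',55)):
        for r in finder.spot_point(f,l)[:1]: print(n,l,round(r['conf'],2),inv(atz(f,r['point'],z)))
E
python3 look.py 2
```

```text
tcp [  0.3 -48. ] [548.  -60.6  54. ] F [-0.9 -2.2  1.4] 4.5667
side pin 0.91 [-66.5 -21.6]
side front_pad 0.96 [ -7.4 -13. ]
```

View pics/scene2.png

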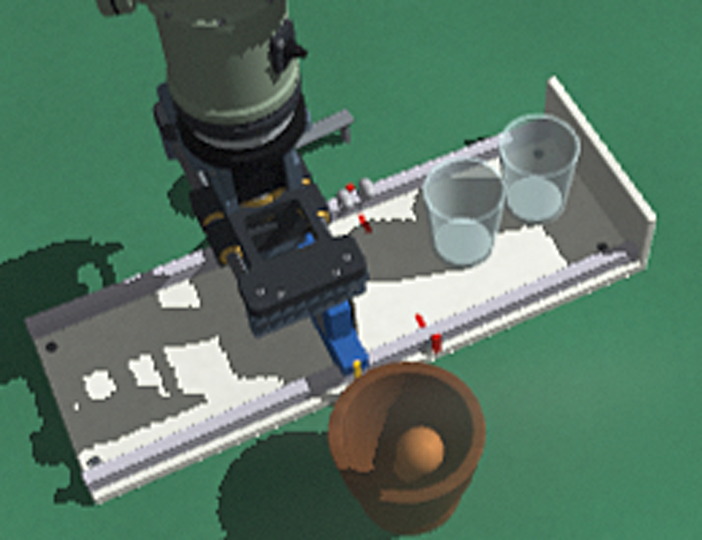

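View pics/side2.png

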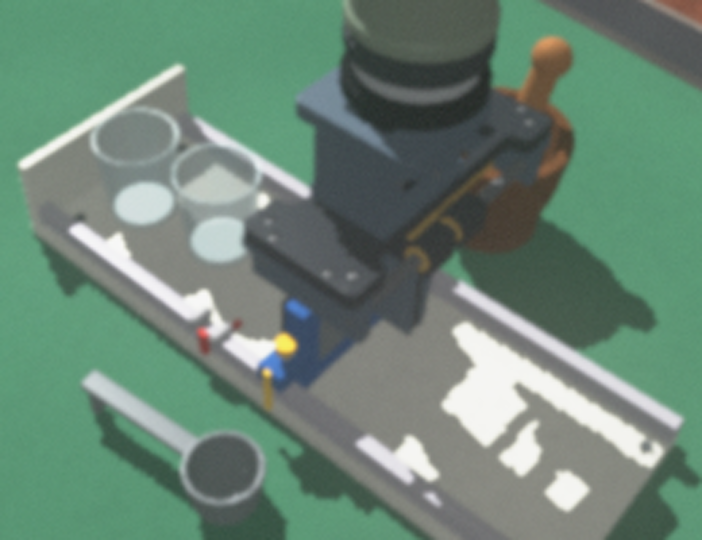

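Stop centre is at y≈-23, or travel ≈0.107, and the TCP sits about 24 mm behind it as expected. I'll go to about 0.145.

>>> play_rows:
  motion:
    - [-0.0006,0.005,0,0,0]
    - [-0.0012,0.01,0,0,0]
    - [-0.002,0.016,0,0,0]
    - [-0.0027,0.022,0,0,0]
    - [-0.0034,0.027,0,0,0]
    - [-0.004,0.032,0,0,0]
    - [-0.0045,0.036,0,0,0]
    - [-0.0045,0.036,0,0,0]

```text
time_s: 5.63
ee_pos: [543.4, -24.8, 54.0]
ee_rot: [-165.4, 89.9, 111.7]
force: [-0.6, 0.0, -0.3]
gripper_width: 1.1
```

```bash
python3 look.py 3
```

```text
tcp [  0.2 -11.9] [543.4 -24.8  54. ] F [-0.6  0.  -0.3] 5.6333
scene front_pad 0.89 [ 1.3 26.9]
side pin 0.97 [-70.8  15.1]
side push_face 0.86 [-6.4  3.2]
side front_pad 0.86 [-2.8 23.8]
```

View pics/side3.png

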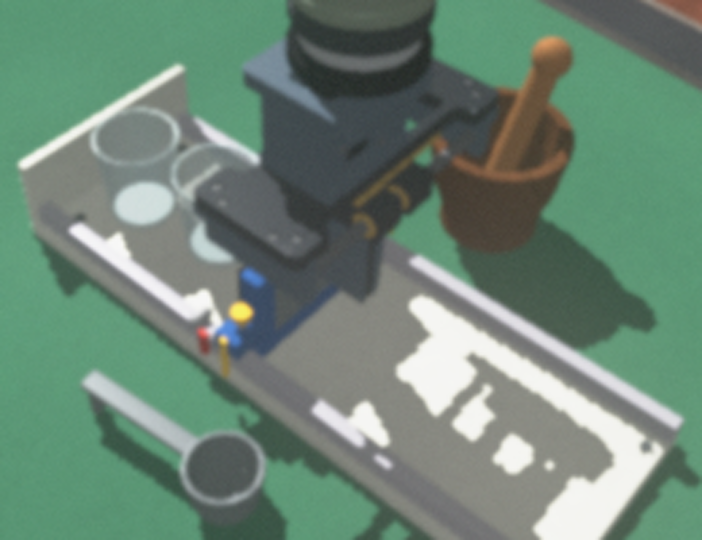

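The pointer is at (223,355), just short of the red mark at (204,340); travel ≈0.143. From here I push slowly over the hump.

>>> play_rows:
  motion:
    - [-0.0003,0.002,0,0,0]
    - [-0.0005,0.004,0,0,0]
    - [-0.0007,0.006,0,0,0]
    - [-0.001,0.008,0,0,0]
    - [-0.0012,0.01,0,0,0]
    - [-0.0014,0.0115,0,0,0]
    - [-0.0016,0.013,0,0,0]
    - [-0.0018,0.0145,0,0,0]

```text
time_s: 6.7
ee_pos: [541.9, -12.5, 54.1]
ee_rot: [3.5, 89.9, -79.3]
force: [0.2, -9.9, 0.4]
gripper_width: 0.8
```

>>> play_rows:
  motion:
    - [-0.0001,0.001,0,0,0]
    - [-0.0002,0.002,0,0,0]
    - [-0.0004,0.003,0,0,0]
    - [-0.0005,0.004,0,0,0]
    - [-0.0006,0.005,0,0,0]
    - [-0.0006,0.005,0,0,0]
    - [-0.0006,0.005,0,0,0]
    - [-0.0006,0.005,0,0,0]

```text
time_s: 7.37
ee_pos: [541.7, -10.0, 54.1]
ee_rot: [3.0, 89.7, -79.8]
force: [0.1, -13.6, 0.9]
gripper_width: 0.6
```

```bash
python3 look.py 4
```

```text
tcp [0.3 3. ] [541.7 -10.   54.1] F [  0.1 -13.6   0.9] 7.3667
scene front_pad 0.85 [-0.  47.1]
side pin 0.95 [-65.   26.4]
side push_face 0.87 [-1.9 21.1]
side front_pad 0.82 [ 0.6 34.5]
```

View pics/side4.png

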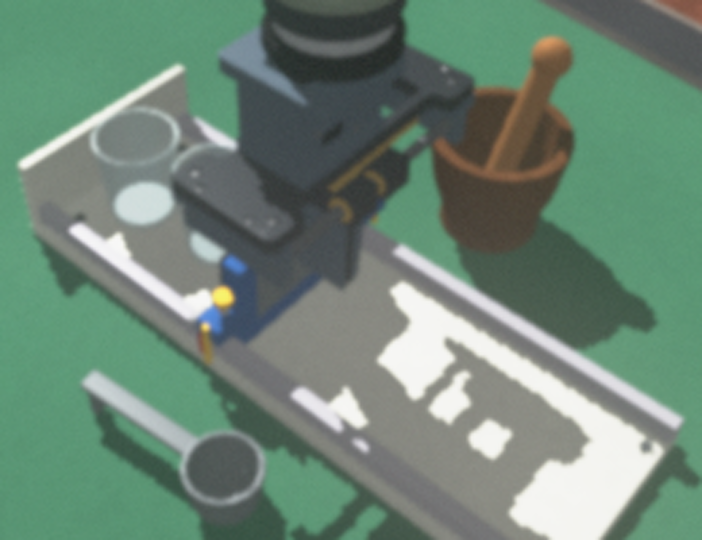

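Unclear whether it's on the first hump or past it, so I'll overlay the model at both candidate travels.

```bash
cat > ov.py <<'E'
import sys
from h import *
q=np.array([541.7,-13]);t=np.radians(7.12);c,s=np.cos(t),np.sin(t)
W=lambda x,y,z:(q[0]+c*x-s*y,q[1]+s*x+c*y,z)
out=[]
for n,x0,y0,w,h in(('side',245,215,70,60),('scene',260,160,80,90)):
    f=grab_frame(n);k=6 if n=='side' else 5
    a=cv2.resize(f['img'][y0:y0+h,x0:x0+w],None,fx=k,fy=k,interpolation=cv2.INTER_CUBIC);b=a.copy()
    for v,col in((.158,(0,255,255)),(.170,(255,0,255))):
        y=-130+v*1000
        # top face outline of plate and -x/+x ear
        for P in([(-59,y-8,87),(59,y-8,87),(59,y+8,87),(-59,y+8,87)],[(-59,y,54),(-83,y,54),(-83,y,40)],[(59,y,54),(83,y,54),(83,y,40)]):
            p=((proj(f,[W(*u) for u in P])-[x0,y0]+.5)*k).astype(np.int32);cv2.polylines(b,[p],False,col,1)
    p=((proj(f,[W(-71,40,28),W(-75,40,12),W(71,40,28),W(75,40,12)])-[x0,y0]+.5)*k).astype(int)
    for u in p: cv2.circle(b,tuple(map(int,u)),4,(0,255,0),1)
    cv2.imwrite(f'pics/ov_{n}{sys.argv[1]}.png',np.hstack([a,b])[:, :800])
E
python3 ov.py 4
```

```text
(no output)
```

View pics/ov_side4.png

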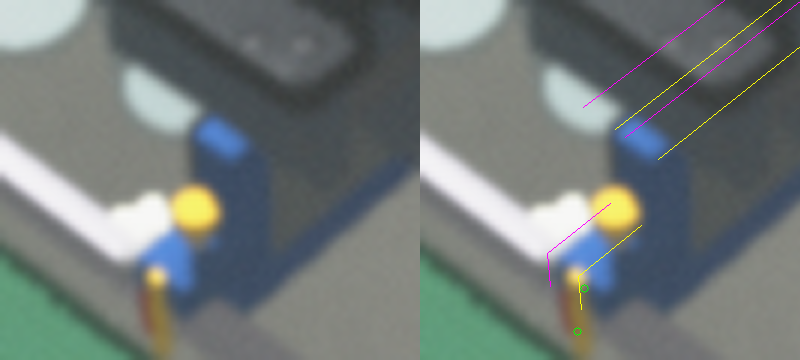

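View pics/ov_scene4.png

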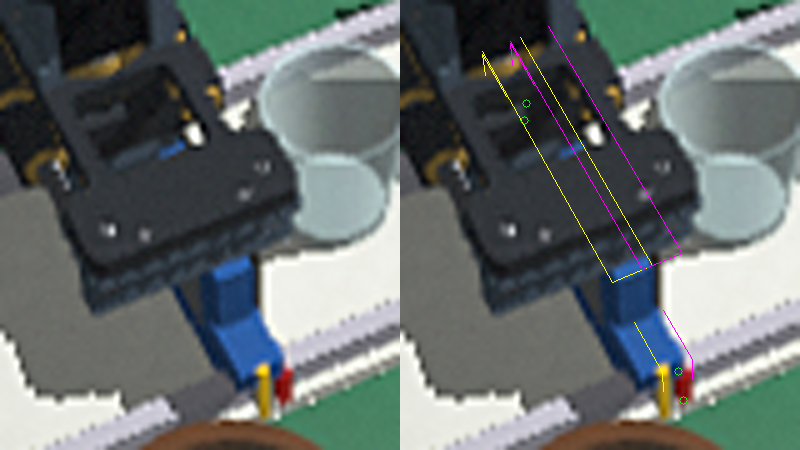

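Travel ≈0.159: still on the first hump, with the yellow pointer just short of the red mark. A few more millimetres.

>>> play_rows:
  motion:
    - [-0.0001,0.0006,0,0,0]
    - [-0.0001,0.0012,0,0,0]
    - [-0.0002,0.0018,0,0,0]
    - [-0.0003,0.0024,0,0,0]
    - [-0.0004,0.003,0,0,0]
    - [-0.0004,0.0035,0,0,0]
    - [-0.0005,0.004,0,0,0]
    - [-0.0005,0.004,0,0,0]

```text
time_s: 8.53
ee_pos: [540.7, -2.4, 54.0]
ee_rot: [174.9, 90.0, 92.0]
force: [-0.7, -3.6, 0.2]
gripper_width: 0.2
```

```bash
python3 look.py 5; python3 ov.py 5
```

```text
tcp [ 0.3 10.6] [540.7  -2.4  54. ] F [-0.7 -3.6  0.2] 8.5333
scene front_pad 0.7 [ 1.1 52.1]
side pin 0.97 [-68.5  31.5]
side push_face 0.62 [-0.8 28.7]
side front_pad 0.96 [-4.7 45. ]
```

View pics/ov_scene5.png

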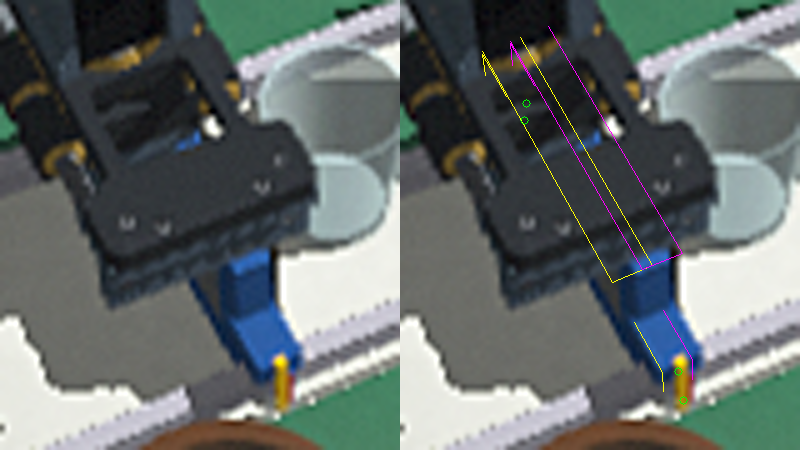

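View pics/ov_side5.png

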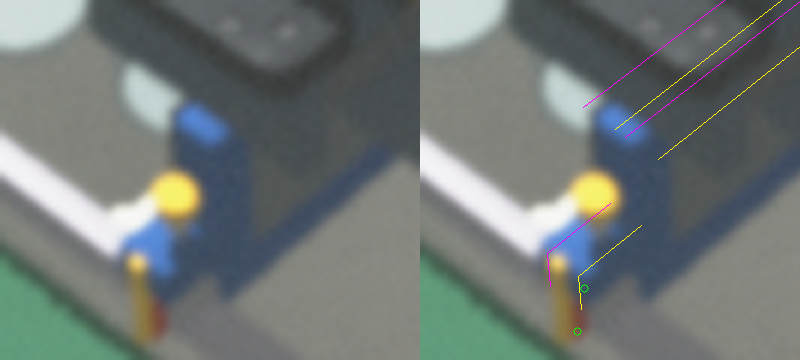

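Force fell from 13.6 to 3.6 N and the pointer has reached the mark. I'll hold briefly, then read again.

>>> play_rows:
  motion:
    - [0,0,0,0,0]
    - [0,0,0,0,0]
    - [0,0,0,0,0]
    - [0,0,0,0,0]
    - [0,0,0,0,0]
    - [0,0,0,0,0]
    - [0,0,0,0,0]
    - [0,0,0,0,0]

```text
time_s: 9.7
ee_pos: [540.8, -2.4, 54.0]
ee_rot: [134.8, 90.0, 51.9]
force: [-0.5, -0.4, 0.6]
gripper_width: 0.2
```

```bash
python3 look.py 6; python3 ov.py 6
```

```text
tcp [ 0.4 10.7] [540.8  -2.4  54. ] F [-0.5 -0.4  0.6] 9.7
scene pin 0.55 [191.4 -30.9]
scene front_pad 0.64 [ 1.2 52.7]
side pin 0.83 [-67.7  32.6]
side push_face 0.85 [-2.6 25. ]
side front_pad 0.74 [-2.5 46.1]
```

View pics/ov_scene6.png

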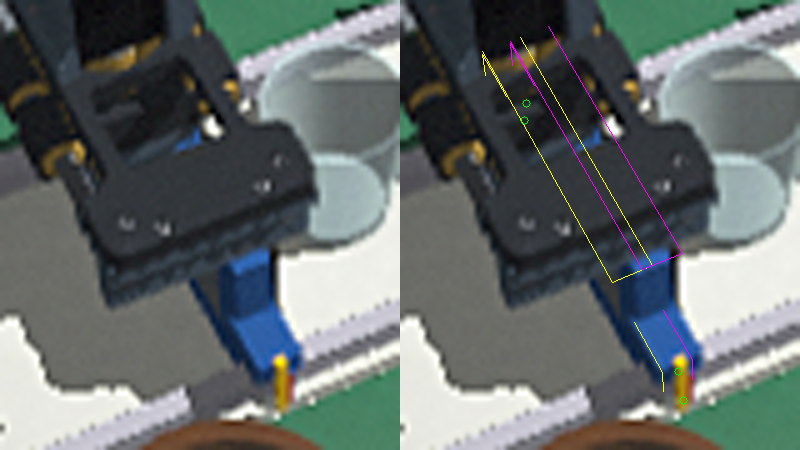

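Force is about 0, so the stop has snapped free of the fingers. Backing straight off, then up and clear.

>>> play_rows:
  motion:
    - [0.001,-0.008,0,0,0]
    - [0.0025,-0.02,0,0,0]
    - [0.0044,-0.035,0,0,0]
    - [0.0062,-0.05,0,0,0]
    - [0.0075,-0.06,0,0,0]
    - [0.0075,-0.06,0.03,0,0]
    - [0.0075,-0.06,0.065,0,0]
    - [0.0075,-0.06,0.1,0,0]

```text
time_s: 10.87
ee_pos: [547.5, -63.6, 154.5]
ee_rot: [-103.6, 89.9, 173.5]
force: [0.6, 0.6, -0.4]
gripper_width: 0.6
```

>>> play_rows:
  motion:
    - [0,-0.02,0.03,0,0]
    - [0,-0.05,0.06,0,0]
    - [0,-0.085,0.08,0,0]
    - [0,-0.12,0.08,0,0]
    - [0,-0.15,0.08,0,0]
    - [0,-0.18,0.08,0,0]
    - [0,-0.18,0.08,0,0]
    - [0,-0.18,0.08,0,0]

```text
time_s: 11.53
ee_pos: [547.6, -244.4, 233.5]
ee_rot: [-143.3, 90.0, 133.6]
force: [0.5, 0.4, 0.1]
gripper_width: 0.4
```

```bash
python3 look.py 7; python3 ov.py 7
```

```text
tcp [ -22.8 -230.4] [ 547.6 -244.4  233.5] F [0.5 0.4 0.1] 11.5333
scene pin 0.68 [-82.1  37.4]
scene push_face 0.84 [ 0.1 27.6]
scene front_pad 0.64 [ 2.4 53.6]
side pin 0.74 [-67.4  36.1]
side push_face 0.59 [-4.4 25. ]
side front_pad 0.84 [-3.4 50.8]
```

View pics/ov_scene7.png

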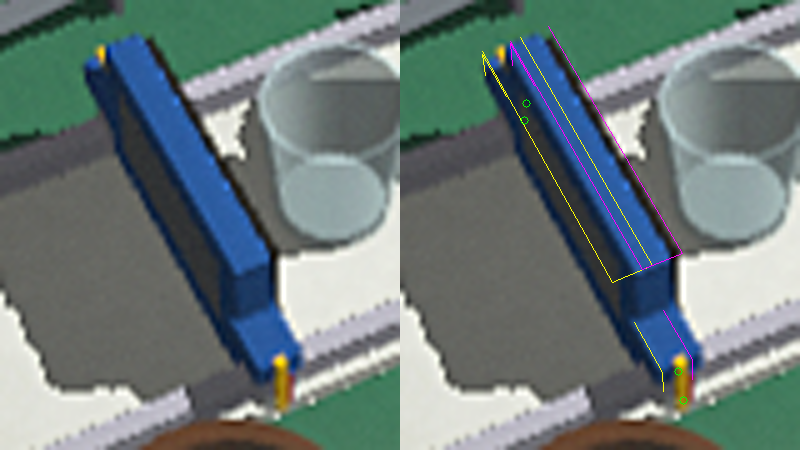

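View pics/ov_side7.png

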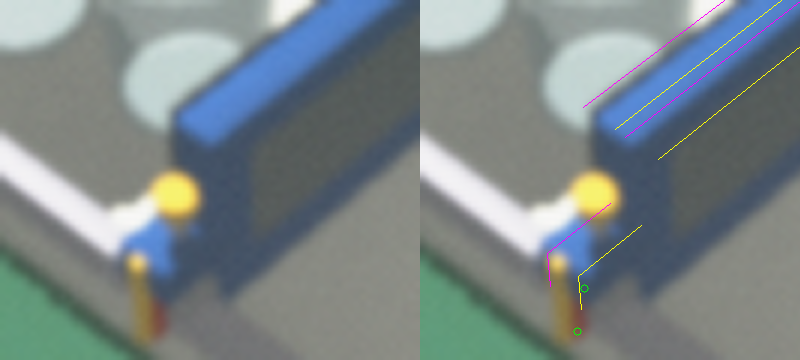

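View pics/scene7.png

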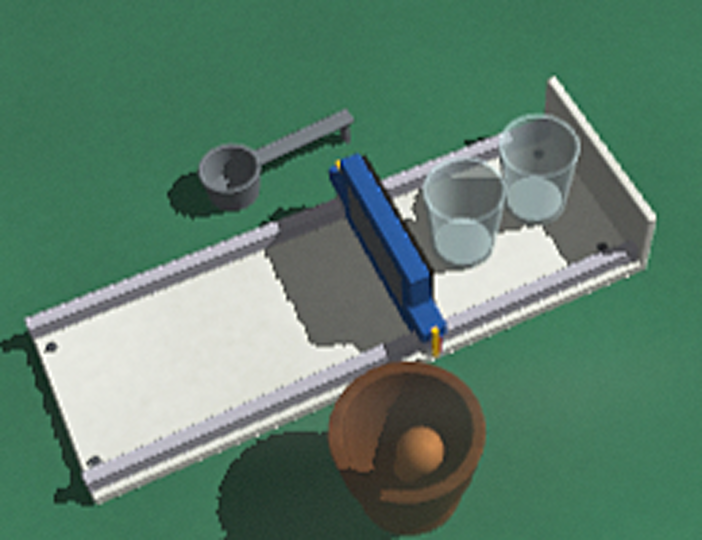

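View pics/side7.png

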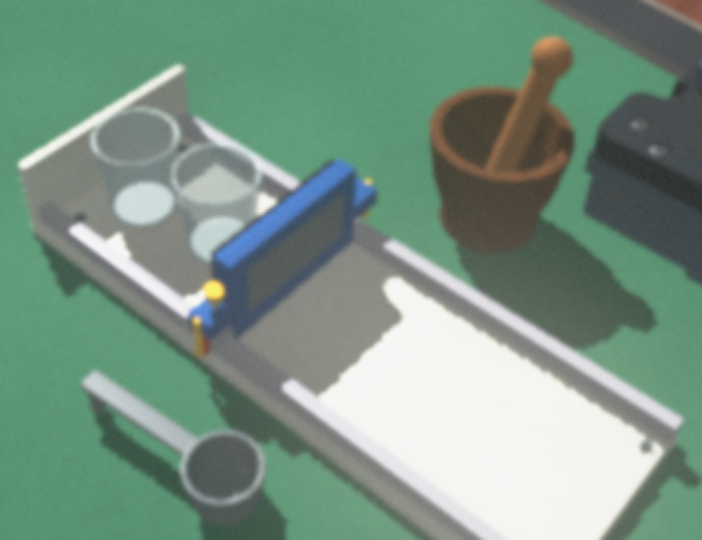

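The hand is away and the tumblers, mortar and scoop look unmoved. The pointer-to-mark comparison suggests 0.165–0.170, with parallax making it unclear. I'll use the wrist camera for a straight-down check, starting with where it sits.

Run:
```python
from h import *
from scipy.spatial.transform import Rotation as Ro
s=sensors.state();f=grab_frame('wrist');M=np.array(f['tool_from_camera']);print(M.round(2),f['fx'])
R=Ro.from_euler('xyz',s['ee_rot'],degrees=True).as_matrix();print('cam pos',s['ee_pos']+R@M[:3,3],'axis',R@M[:3,2], 'x',R@M[:3,0])
cv2.imwrite('pics/w7.png',f['img'])
```

```text
[[   0.     -0.26    0.97 -170.66]
 [   1.      0.     -0.     -0.32]
 [  -0.      0.97    0.26  -74.07]
 [   0.      0.      0.      1.  ]] 311.55364824761114
cam pos [ 538.7537121  -168.48371492  404.75097959] axis [ 0.03260857 -0.25972989 -0.9651306 ] x [ 9.92152866e-01  1.25030691e-01 -1.25916125e-04]
```

View pics/w7.png

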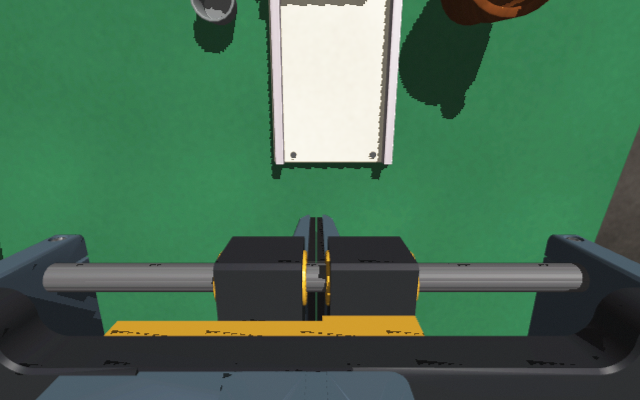

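The camera sits 75 mm ahead of the TCP. I'll put it directly over the notch plane, where pointer and mark compare without parallax.

>>> play_rows:
  motion:
    - [0,0.03,0,0,0]
    - [0,0.065,0,0,0]
    - [0,0.1,0,0,0]
    - [-0.001,0.135,0,0,0]
    - [-0.001,0.165,-0.02,0,0]
    - [-0.0015,0.185,-0.04,0,0]
    - [-0.0015,0.195,-0.06,0,0]
    - [-0.0015,0.195,-0.06,0,0]

```text
time_s: 12.75
ee_pos: [544.0, -45.0, 170.5]
ee_rot: [-108.0, 89.6, 169.3]
force: [-1.4, -0.2, -0.4]
gripper_width: 0.4
```

```bash
cat > w.py <<'E'
import sys
from h import *
from scipy.spatial.transform import Rotation as Ro
s=sensors.state();f=grab_frame('wrist');M=np.array(f['tool_from_camera'])
R=Ro.from_euler('xyz',s['ee_rot'],degrees=True).as_matrix()
T=np.eye(4);T[:3,:3]=R;T[:3,3]=s['ee_pos'];C=np.linalg.inv(T@M)
f['rvec']=cv2.Rodrigues(C[:3,:3])[0];f['tvec']=C[:3,3]
q=np.array([541.7,-13]);t=np.radians(7.12);c,ss=np.cos(t),np.sin(t)
W=lambda x,y,z:(q[0]+c*x-ss*y,q[1]+ss*x+c*y,z)
k=sys.argv[1];im=f['img'];cv2.imwrite(f'pics/w{k}.png',im)
P=[(-83,40,54),(-75,40,12),(83,40,54),(75,40,12)];p=proj(f,[W(*u) for u in P]);print(p.round(1),proj(f,[W(-83,36,54),W(83,36,54)]).round(1),'cam',(T@M)[:3,3])
o=[]
for a in(p[0],p[2]):
    x,y=a.astype(int);x0,y0=max(x-24,0),max(y-24,0);o.append(cv2.resize(im[y0:y0+48,x0:x0+48],(390,390),interpolation=cv2.INTER_CUBIC));print(x0,y0)
cv2.imwrite(f'pics/wz{k}.png',np.hstack(o))
E
python3 w.py 8
```

```text
[[226.5 115.6]
 [246.  115.5]
 [412.6 116.3]
 [392.7 116. ]] [[226.8 120.2]
 [412.2 120.9]] cam [535.55618904  28.21597297 341.30693959]
202 91
388 92
```

View pics/w8.png

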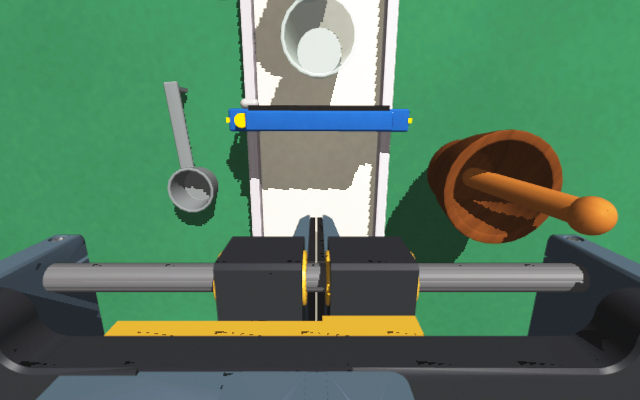

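View pics/wz8.png

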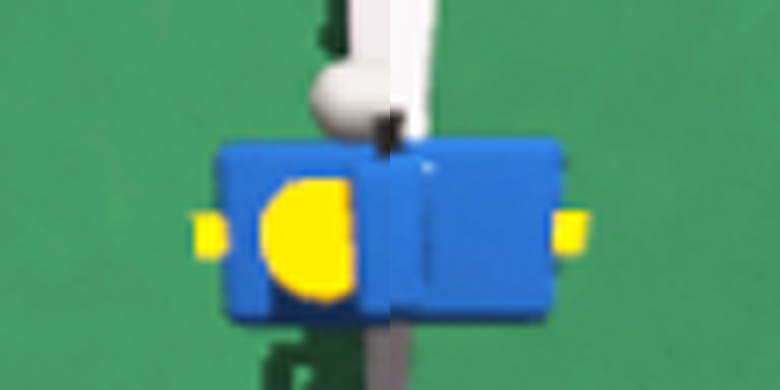

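Straight down, the pointers are at rows 120 and 121, where the fit puts travel 0.166 ±0.003. The ears hide the red marks. I'll check by touch: a light push (well under 17 N) should meet a springy stop if it is seated, or finish the click if it isn't.

>>> play_rows:
  motion:
    - [0,0,-0.03,0,0]
    - [0,0,-0.06,0,0]
    - [0,0,-0.09,0,0]
    - [0,0,-0.117,0,0]
    - [-0.0015,0.012,-0.117,0,0]
    - [-0.003,0.025,-0.117,0,0]
    - [-0.0047,0.038,-0.117,0,0]
    - [-0.0047,0.038,-0.117,0,0]

```text
time_s: 13.47
ee_pos: [543.4, -7.2, 59.4]
ee_rot: [91.7, 89.8, 8.9]
force: [0.3, 0.4, -0.1]
gripper_width: 0.5
```

```bash
python3 look.py 9;python3 w.py 9
```

```text
tcp [2.4 5.6] [543.4  -7.2  59.4] F [ 0.3  0.4 -0.1] 13.4667
scene push_face 0.71 [ 4.8 26.2]
scene front_pad 0.66 [ 2.6 50.7]
side pin 0.56 [-65.9  26.4]
side push_face 0.62 [-68.4  34. ]
side front_pad 0.78 [-5.2 46.3]
[[169.2 180.9]
 [207.9 168.3]
 [460.5 180.8]
 [422.1 168.2]] [[170.1 187.7]
 [459.6 187.6]] cam [532.61356455  63.67535177 227.91242758]
145 156
436 156
```

View pics/w9.png

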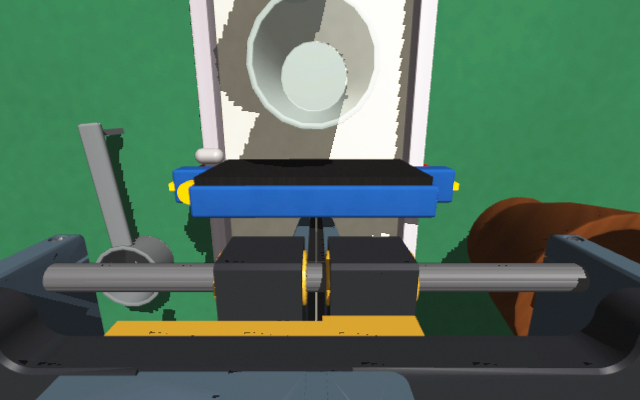

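Here the red mark peeks out at (426,167), within 1 px of the fitted (422,168), so the fit is good. The pointer at row 186 gives travel ≈0.166–0.167, slightly short of the notch. Pressing gently.

>>> play_rows:
  motion:
    - [-0.0001,0.001,0,0,0]
    - [-0.0003,0.002,0,0,0]
    - [-0.0004,0.003,0,0,0]
    - [-0.0005,0.004,0,0,0]
    - [-0.0005,0.0045,0,0,0]
    - [-0.0006,0.005,0,0,0]
    - [-0.0007,0.0055,0,0,0]
    - [-0.0007,0.006,0,0,0]

```text
time_s: 14.58
ee_pos: [541.3, -3.4, 57.0]
ee_rot: [77.4, 90.0, -5.5]
force: [0.4, 0.5, -0.4]
gripper_width: 0.2
```

```bash
python3 look.py 10;python3 w.py 10
```

```text
tcp [0.8 9.5] [541.3  -3.4  57. ] F [ 0.4  0.5 -0.4] 14.5833
scene push_face 0.33 [ 21.7 140.7]
scene front_pad 0.69 [ 5.5 52.3]
side pin 0.92 [-69.9  36.3]
side push_face 0.64 [-0.5 31.5]
side front_pad 0.77 [-8.8 45. ]
[[170.5 191.7]
 [208.7 177.2]
 [459.5 191.7]
 [421.6 177.2]] [[171.4 198.4]
 [458.7 198.4]] cam [531.82383282  69.92393355 227.63929335]
146 167
435 167
```

View pics/wz10.png

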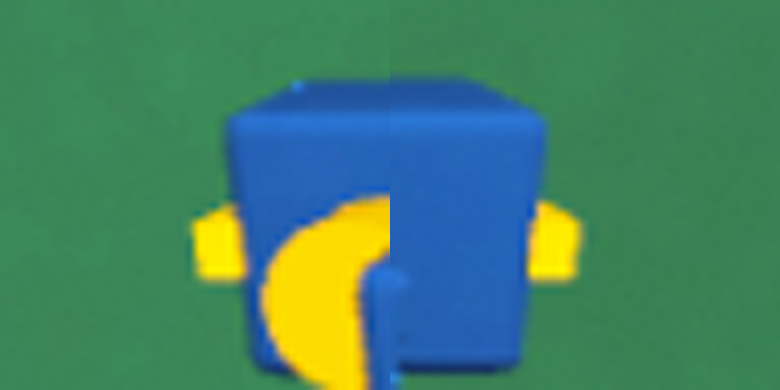

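No contact yet at TCP y 9.5. Continuing in half-millimetre steps.

>>> play_rows:
  motion:
    - [-0.0001,0.0005,0,0,0]
    - [-0.0001,0.001,0,0,0]
    - [-0.0002,0.0015,0,0,0]
    - [-0.0002,0.002,0,0,0]
    - [-0.0003,0.0025,0,0,0]
    - [-0.0003,0.0025,0,0,0]
    - [-0.0003,0.0025,0,0,0]
    - [-0.0003,0.0025,0,0,0]

```text
time_s: 15.7
ee_pos: [541.0, -0.8, 57.0]
ee_rot: [167.4, 90.0, 84.5]
force: [-0.6, -0.3, 0.4]
gripper_width: 0.6
```

```bash
python3 look.py 11;python3 w.py 11
```

```text
tcp [ 0.8 12.2] [541.   -0.8  57. ] F [-0.6 -0.3  0.4] 15.7
scene front_pad 0.84 [-2.3 49.4]
side pin 0.57 [-68.3  42.8]
side push_face 0.9 [ 0.4 37.6]
side front_pad 0.59 [-3.2 53.1]
[[171.1 196.1]
 [209.1 180.9]
 [459.  196.2]
 [421.3 180.9]] [[171.9 202.8]
 [458.1 202.9]] cam [531.49767202  72.52873672 227.63504422]
147 172
434 172
```

View pics/wz11.png

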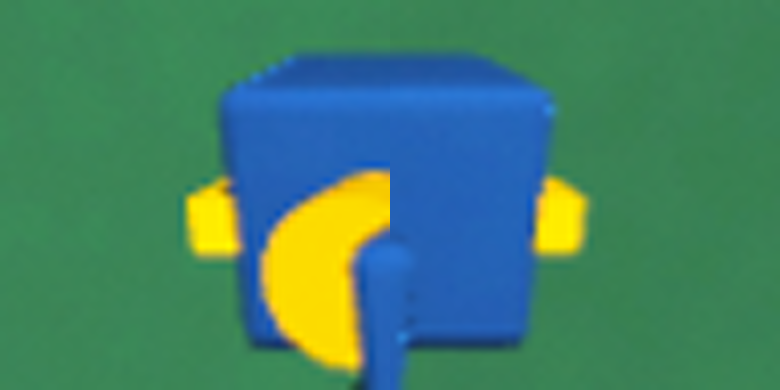

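It moved easily about 1.5 mm, to ≈0.168, with almost no resistance: it is past the hump, on the flat of the notch. Another 2 mm or so will centre it.

>>> play_rows:
  motion:
    - [-0.0001,0.0005,0,0,0]
    - [-0.0001,0.001,0,0,0]
    - [-0.0002,0.0015,0,0,0]
    - [-0.0002,0.002,0,0,0]
    - [-0.0002,0.002,0,0,0]
    - [-0.0002,0.002,0,0,0]
    - [-0.0002,0.002,0,0,0]
    - [-0.0002,0.002,0,0,0]

```text
time_s: 16.82
ee_pos: [540.8, 1.1, 57.0]
ee_rot: [138.0, 90.0, 55.1]
force: [0.9, 0.3, 0.1]
gripper_width: 0.4
```

```bash
python3 look.py 12;python3 w.py 12
```

```text
tcp [ 0.9 14.1] [540.8   1.1  57. ] F [0.9 0.3 0.1] 16.8167
scene front_pad 0.88 [ 1.1 49.3]
side pin 0.6 [-67.   41.1]
side push_face 0.62 [-3.5 30.6]
side front_pad 0.75 [-2.6 54.2]
[[171.4 199.4]
 [209.2 183.5]
 [458.4 199.4]
 [421.  183.6]] [[172.2 206. ]
 [457.6 206.1]] cam [531.32019911  74.47465301 227.62894713]
147 175
434 175
```

View pics/wz12.png

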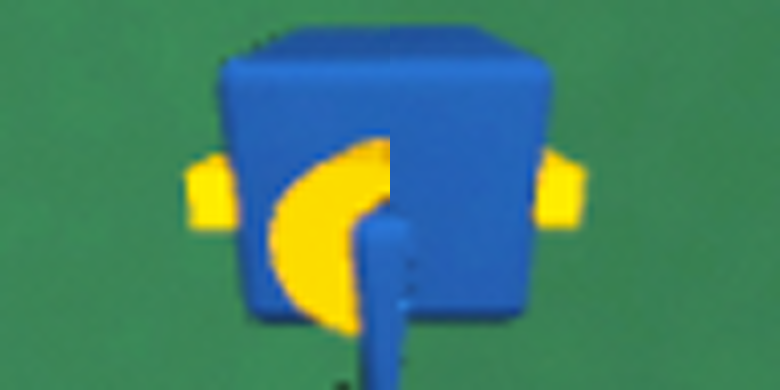

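Pixels give ≈0.170 and the TCP gives ≈0.168, still without force. One more millimetre to feel for the spring.

>>> play_rows:
  motion:
    - [0,0.0003,0,0,0]
    - [-0.0001,0.0006,0,0,0]
    - [-0.0001,0.0009,0,0,0]
    - [-0.0001,0.0012,0,0,0]
    - [-0.0001,0.0012,0,0,0]
    - [-0.0001,0.0012,0,0,0]
    - [-0.0001,0.0012,0,0,0]
    - [-0.0001,0.0012,0,0,0]

```text
time_s: 17.93
ee_pos: [540.7, 2.1, 57.0]
ee_rot: [30.3, 90.0, -52.6]
force: [0.5, -2.0, -0.6]
gripper_width: 0.3
```

```bash
python3 look.py 13;python3 w.py 13; python3 -c "
from h import *
for i in range(6): grab_frame('side'); print(sensors.state()['force'].round(1))"
```

```text
tcp [ 0.9 15.1] [540.7   2.1  57. ] F [ 0.5 -2.  -0.6] 17.9333
scene front_pad 0.62 [ 5.5 51.7]
side push_face 0.56 [ 0.6 34.1]
side front_pad 0.98 [-6.2 49.6]
[[171.6 201.3]
 [209.3 185.1]
 [458.1 201.4]
 [420.8 185.2]] [[172.4 207.9]
 [457.3 208. ]] cam [531.21842837  75.64979349 227.61087507]
147 177
434 177
[-0.2 -2.2  0.5]
[ 0.4 -1.6 -0.6]
[-0.1 -2.5 -0.1]
[ 0.8 -2.2  0.3]
[-0.3 -2.4  0. ]
[-0.5 -1.9  0.3]
```

View pics/wz13.png

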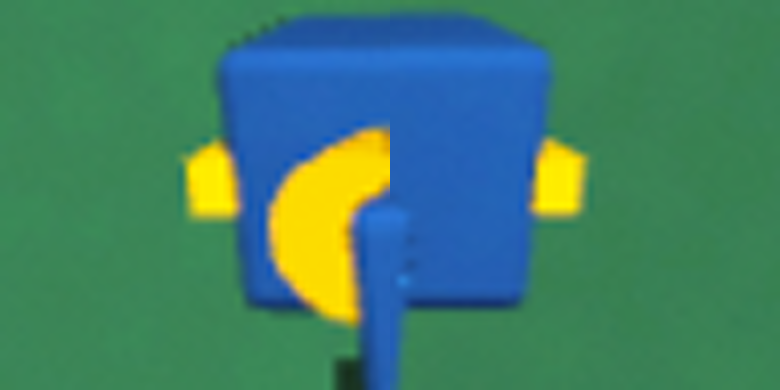

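View pics/w13.png

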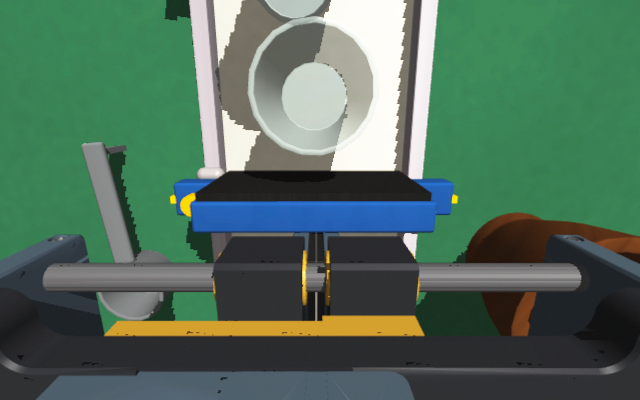

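A steady 2 N of resistance appears now, and the pointer sits at y≈40 (travel ≈0.170). I'll withdraw and check from overhead.

>>> play_rows:
  motion:
    - [0.001,-0.008,0,0,0]
    - [0.0025,-0.02,0,0,0]
    - [0.0044,-0.035,0,0,0]
    - [0.0062,-0.05,0,0,0]
    - [0.0062,-0.05,0.025,0,0]
    - [0.0062,-0.05,0.06,0,0]
    - [0.0062,-0.05,0.0955,0,0]
    - [0.0062,-0.05,0.113,0,0]

```text
time_s: 19.35
ee_pos: [548.8, -49.0, 174.2]
ee_rot: [80.4, 89.6, -2.6]
force: [1.1, 0.2, 0.5]
gripper_width: 0.5
```

```bash
python3 look.py 14;python3 w.py 14; python3 ov.py 14
```

```text
tcp [  2.6 -36.6] [548.8 -49.  174.2] F [1.1 0.2 0.5] 19.35
scene pin 0.83 [-69.5  38.4]
scene push_face 0.91 [-1.3 30.7]
scene front_pad 0.88 [ 8.1 52.8]
side pin 0.72 [-67.5  38.4]
side push_face 0.76 [-5.2 31.1]
side front_pad 0.64 [-0.2 50.1]
[[222.7 112.1]
 [242.7 112.3]
 [410.9 112.1]
 [390.9 112.3]] [[223.1 116.8]
 [410.6 116.8]] cam [537.05656102  25.54374242 339.00067869]
198 88
386 88
```

View pics/wz14.png

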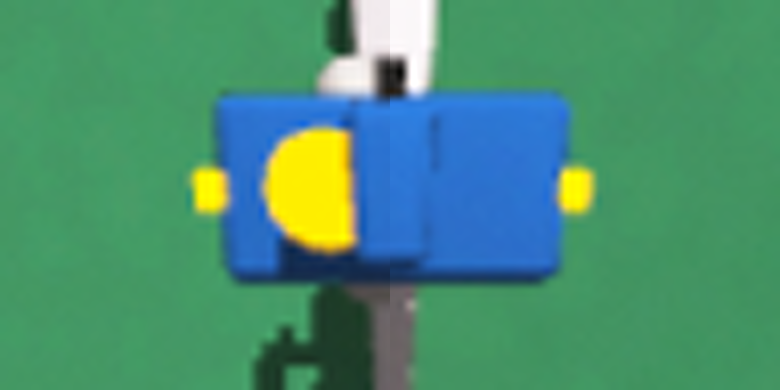

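View pics/w14.png

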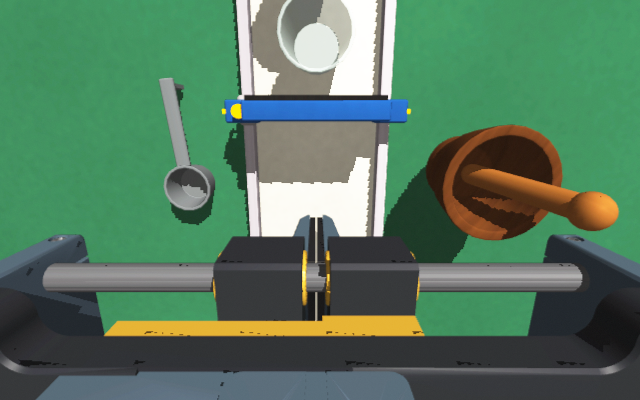

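View pics/ov_side14.png

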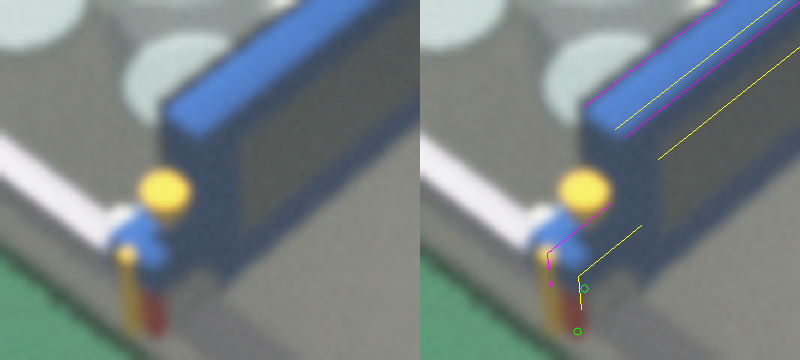

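View pics/ov_scene14.png

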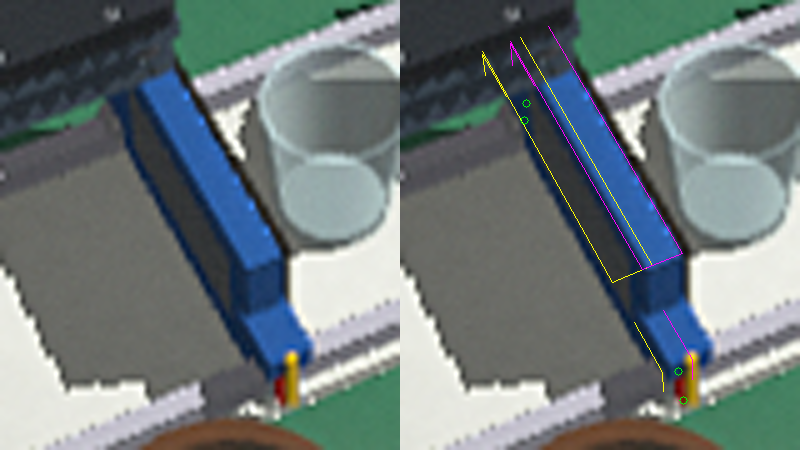

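All three views agree with the 0.170 model: the overlay matches in scene and side, and the wrist gives y≈40.5. The objects are unmoved. Moving the hand clear and handing in.

>>> play_rows:
  motion:
    - [0,-0.02,0.02,0,0]
    - [0,-0.05,0.04,0,0]
    - [0,-0.08,0.06,0,0]
    - [0,-0.11,0.06,0,0]
    - [0,-0.14,0.06,0,0]
    - [0,-0.16,0.06,0,0]
    - [0,-0.16,0.06,0,0]
    - [0,-0.16,0.06,0,0]

```text
time_s: 20.57
ee_pos: [546.6, -208.3, 229.3]
ee_rot: [-144.5, 89.9, 132.5]
force: [-0.2, -0.5, -0.5]
gripper_width: 0.1
```

```bash
python3 look.py 15; python3 -c "
from h import *
print(job_done())"
```

```text
tcp [ -19.3 -194.4] [ 546.6 -208.3  229.3] F [-0.2 -0.5 -0.5] 20.5667
scene pin 0.95 [-73.   41.6]
scene push_face 0.7 [ 5.  27.2]
scene front_pad 0.73 [ 2.5 56.4]
side pin 0.84 [-66.2  37.5]
side push_face 0.86 [-0.1 31.1]
side front_pad 0.8 [-5.3 46.1]
the job is handed in; nothing more can be done
None
```

I pushed the blue stop from behind with closed fingertips until it went over the first hump (up to about 14 N) and into the notch. I then withdrew the hand and handed the job in at about 20.6 s.

- **Second push:** after the first release the stop sat at about 0.166–0.167 m, a little short of the red marks. I went back and pushed it a few millimetres further from behind. I read no more than about 2 N at the checks in that push, far below the second hump's 17 N.
- **Final position:** with the hand drawn back, the scene and side overlays matched the model at 0.170 m. The wrist view put the pointers at about y = 40.5 mm, against 40 mm for the marks.
- **Everything else:** in those last pictures the tumblers, mortar and scoop looked unmoved. The wrist force was about 0 at hand-in.
- **Disagreements:** the network points from the final pictures scattered from about 34 to 44 mm for the stop's centre. I never saw a distinct snap by itself; I judged it seated by the force drop after the hump, the light resistance at 0.170 and the pictures.

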